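# Roll the last tin into a spring-fed tin rack until the catch closes behind it

### The job

One tin lies loose on the worktop beside the tin rack. Set it square on the rack's entry board and, with the gripper behind it, roll it in along the lane over the catch tongue and ease the row back against its springs, until the tongue has sprung up fully behind the tin and holds the row. Feel your way and never ram the row, and leave the other things on the worktop where they are.

Things in the scene. Friction and masses are not known exactly. Their poses are not given: they have to be found in the camera images.
- tin_loose_centre (a point): Centre of the loose tin: a sealed food tin, 75 mm in diameter, 66 mm long, about 0.35 kg, lying on its round side on the worktop left of the rack, free to roll; friction about 0.4. The point is mid-length on the axis, 37.5 mm above what it lies on. z is the tin's axis (either way round); x and y turn as it rolls. It can be picked up across its flat ends (66 mm).
- tin_loose: The same loose tin; this origin is the middle of one of its flat ends, z along the tin's axis towards the other end.
- tin_rack: The fixed board of the tin rack: beech, 96 mm wide, top 6 mm above the worktop, first 20 mm a sloping nose. Origin on the worktop at the middle of its front edge; x points into the lane (roughly to the robot's right), y to the left of it, z up. On it is clamped the wire lane: rails 36 and 70 mm high, starting at x = 80 to 100 mm, flared, 71 mm apart 30 mm further in.
- rack_entry (a point): Point above the open entry board (rack x = 50 mm, y = 0, 43.5 mm above the worktop): the centre of a tin set down there with its axis along the rack's y. It lies steadily, with room for fingers beside it, as the rails start at least 30 mm further in. Axes as the rack's.
- rack_home (a point): Where the centre of the last (third) tin lies once caught, with the lane in the middle of its clamping slots: rack x = 169 mm, y = 0, 43.5 mm up. The lane (rails, tongue, back plate) may be clamped up to 10 mm nearer or farther, which is not measured: feel for it. The tongue rises when the tin is about 1.5 mm past home; some 0.5 mm on, the back plate is at its hard end.
- catch_tongue (a joint): One-way catch: a steel tongue, 30 mm wide, in mid-lane, hinged 74 mm before home. 0 rad = sprung up, its free end 38 mm before home, 34 mm above the worktop; 0.65 = pressed flat by a tin rolling over it (about 1 N). It snaps up behind a tin that has gone far enough. Whatever pushes the tin must stay over 36 mm above the worktop, or it blocks the tongue.
- back_plate (a joint): The sprung back plate at the lane's end, which the far tin leans on: 0 m = springs out, grows as the row is pressed back, 0.0039 = hard end. The springs push with 2 N at 0 and 1 N more for each mm. With the full row caught it rests at about 0.002.
- tin_mid_centre (a point): Centre of the middle tin, like the loose one, lying across the lane, the nearer to the mouth of the two already there; z along its axis. Between it and the far tin are up to 16 mm of slack, which closes as the row is pushed.
- tin_mid: The same middle tin; this origin is the middle of one of its flat ends. The loose tin comes to press on it: the springs need about 6 N, the row's friction 1 to 4 N more; beyond 16 N between these two tins the row is rammed.
- tin_end_centre (a point): Centre of the far tin in the lane, the same kind, up to 27 mm short of the back plate; z along its axis.
- spice_jar: Bystander: a standing spice jar with a yellow cap, 42 mm across, 96 mm tall; origin under its middle. Not to be touched.
- egg_cup: Bystander: a white china egg cup, 52 mm across, 58 mm tall; origin under its foot. Not to be touched.
- mug_dotted: Bystander: a dotted mug, 92 x 127 x 93 mm; origin under it. Not to be touched.
Mind the look-alikes: they are no part of the job. What is shaped like the tin_loose but blue, pink or red is not meant.

How it is judged:
By the outcome, as a careful person would: the job done as asked, in the order asked, and still so for the second after the job is handed in, with the robot touching nothing.
It also fails if it takes over 72 s, if anything falls off the work surface, if the arm or the gripper's body presses on something with over 40 N, if the wrist force passes 120 N, or if a joint passes its speed limit or range.

### The arm

A 6-joint arm with a two-finger parallel gripper is mounted at the origin on a cart in front of the work surface, level with it; the furniture and walls round the work are solid. World frame = base frame: x ahead of the robot, y to its left, z up, the work surface at z = 0. Lengths are in mm, angles in rad, forces in N, time in s.
With the tool pointing down it reaches from about 250 to 725 mm from the base axis. Payload 4 kg.
Tool frame: the origin (TCP) lies at the very end of the fingers, on their centre line; the grasp point (between the pads) lies 19 mm behind it; z points along the fingers, y is the line along which they close (so a half turn about z gives the same grasp; the last joint's range is limited). The gripper opens to 85 mm and grips with 20 to 120 N. Pads are 22 mm wide; open, the fingers measure 114 mm over their backs; the gripper's body (76 mm by 85 mm) begins 54 mm behind the grasp point. The pads swing forward as they close: fully open they stand 13 mm farther back than shut.
Start: joints at [-1.213, 0.241, 0.005, 1.335, 0, 1.571], TCP at [175.105, -468.335, 231.306] pointing down, gripper open.
Joint ranges: [-2.72, 2.72], [-1.05, 1.87], [-1.09, 1.28], [-1.99, 2.15], [-1.42, 1.44], [-3.14, 3.14]. Speed limits (rad/s): [2.79, 2.79, 3.14, 3.14, 3.14, 3.14].

### API

Orientations are given as a unit quaternion [w, x, y, z].
In Python, from plant import r gives the robot as it stands.
- The arm moves only by the tool step_arm, never from a script. Its arguments are lists of equal length, an entry for each row: "turn": the turn, a rotation vector about the tool's x, y, z in rad, a list of three; "xyz": the shift along the tool's x, y, z in cm, a list of three; "gripper": the finger opening in cm, from 0 to 8.54. In form: {"turn": [[wx, wy, wz], ...], "xyz": [[tx, ty, tz], ...], "gripper": [gripper, ...]}. A call has 1 to 5 rows; each row is the pose to reach, as a shift and turn from the pose commanded when the call began, along the tool's axes at that moment; what a row does not reach only later rows make up. A row lasts 1/10 s, in which the tool goes at most 50 mm and 8.59 degrees, less where a joint would pass 70% of its speed; a pose out of reach is approached as far as the arm can. A call with a gripper value outside its range is refused whole. The fingers move at their own pace and stop on an object; "newtons" is the grip in N (left out, the last holds). Time passes only in rows, so rows that repeat a pose let the fingers close. It gives the time, the measured TCP pose, the force, the opening and the grip force at its end, in the units of the state.
- r.state(): the state, without advancing time (a new reading comes with each control period).
- r.camera(name): name is "side" or "top"; returns a dict with "img" (480x640x3 uint8, blue, green, red), "range_z" (480x640 float32, mm along the optical axis (not along the pixel's ray), 0 where there is no reading), "camera_matrix" (3x3 intrinsics, pixels), "camera_from_world" (4x4, takes a point from world to camera coordinates). Camera axes: x right, y down, z forward; pixel columns grow to the right and rows downward; lengths in mm; the calibration is good to about 2 mm. A picture is of the moment at which its call begins.
- r.finish_job(): hands the job in; it is judged then, once.
The state is a dict: "time_s": time; "joint_pos": joint angles; "qvel": joint speeds; "tau": joint torques, N m; "ee_pos": TCP position; "orientation": TCP orientation; "contact_force": force on the tool from outside, world axes, zero at the start; "moment": the same for the moment, N m; "opening": finger opening in mm; "grasp_force": force on a finger pad.
Only numpy, scipy, OpenCV 4.12 (cv2) and the standard library are available. Lean on these libraries where they do the work, as an engineer would, in place of code of your own. Each camera call takes 0.05 s, during which the arm holds its last target. There are 200 camera calls.

## Working session

There is one attempt and no reset: what is moved stays moved. The work goes in short steps, Python scripts to look and compute and a tool call to move; the robot and the scene stay as the last step left them, time stands still between calls to the robot, and variables do not carry over. Pictures are saved under pics/ and viewed, at most 10 in all, crops included, and the job is handed in when it is done.

Besides the shell and the picture viewer there is one more tool, called after "Emit:" as name(argument=value, ...) on one line, values as JSON. step_arm: Moves the arm, as the interface text tells. Its arguments: {"type":"object","properties":{"turn":{"type":"array","items":{"type":"array","items":{"type":"number"}}},"xyz":{"type":"array","items":{"type":"array","items":{"type":"number"}}},"gripper":{"type":"array","items":{"type":"number"}},"newtons":{"type":"number"}},"required":["turn","xyz","gripper"]}

```bash
ls; mkdir -p pics; python3 - <<'E'
from plant import r
import cv2,numpy as np
for n in("top","side"):
    c=r.camera(n); cv2.imwrite(f"pics/{n}0.png",c["img"]); np.savez(f"{n}0.npz",**c)
    print(n,c["camera_matrix"].tolist(),np.round(c["camera_from_world"],3).tolist())
print(r.state())
E
```

```text
pics
top [[603.7829609300388, 0.0, 318.47780432912924], [0.0, 603.7829609300388, 244.93462123500873], [0.0, 0.0, 1.0]] [[0.027, -1.0, 0.002, 56.456], [-0.996, -0.027, -0.083, 510.62], [0.083, 0.0, -0.997, 1344.796], [0.0, 0.0, 0.0, 1.0]]
side [[522.0702972795907, 0.0, 318.4132578147511], [0.0, 522.0702972795907, 240.60912056632404], [0.0, 0.0, 1.0]] [[-0.999, 0.051, -0.002, 490.196], [0.028, 0.515, -0.857, -12.528], [-0.043, -0.856, -0.516, 1523.385], [0.0, 0.0, 0.0, 1.0]]
{'time_s': 0.1, 'joint_pos': array([-1.21297855e+00,  2.41343889e-01,  3.86409676e-03,  1.33520185e+00,
       -1.56691815e-05,  1.57082410e+00]), 'qvel': array([-0.00030582, -0.00191771,  0.00182917,  0.00174871,  0.00022884,
        0.00111073]), 'tau': array([ 2.13904927e-04, -3.73137367e+01,  2.53010201e+01,  1.08275269e-02,
       -3.08486233e-05, -6.09232941e-06]), 'ee_pos': array([ 174.91353436, -467.80502396,  230.50082234]), 'orientation': array([-9.26213105e-04,  9.84040481e-01,  1.77942245e-01, -1.75473677e-04]), 'contact_force': array([-0.10799693,  0.58894212,  0.46994987]), 'moment': array([-0.07695146,  0.01981482, -0.01128607]), 'grasp_force': 0.0, 'opening': 85.73981001427049}
```

View pics/top0.png

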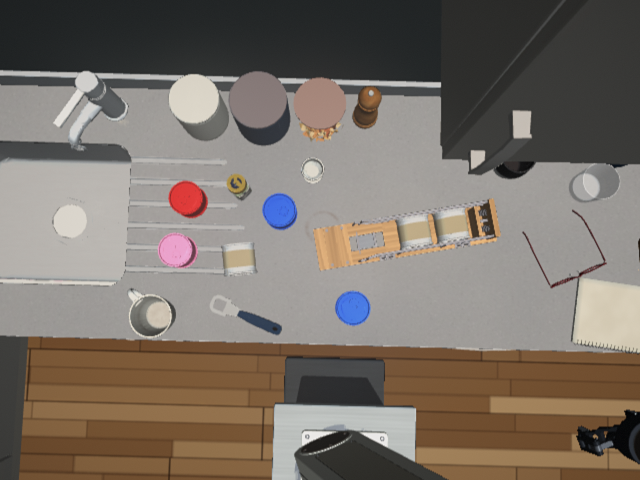

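View pics/side0.png

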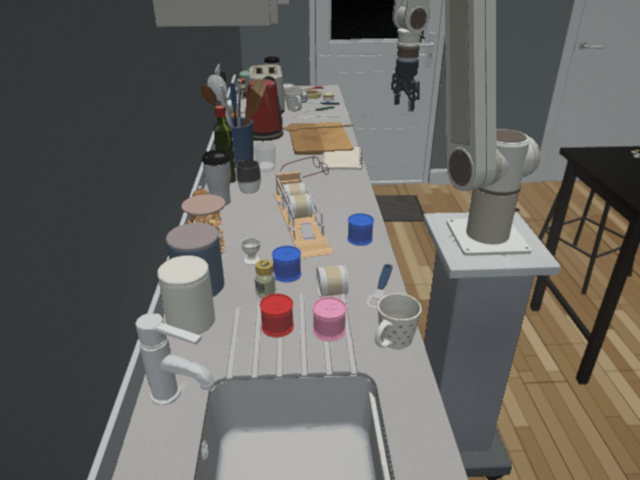

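Candidates in the top view: paper-labelled tin at (239,259), the only loose one lying on its side. The look-alikes are blue at (280,211) and (352,308), pink at (177,250) and red at (187,198). Tins already in the lane are at (415,230) and (452,223). I choose (239,259) and check it in a crop.

```bash
cat > h.py <<'E'
import numpy as np,cv2
def ray(c,px,z):
    K=c["camera_matrix"];T=c["camera_from_world"];R=T[:3,:3];t=T[:3,3]
    px=np.atleast_2d(np.array(px,float)); o=-R.T@t
    d=np.c_[(px-[K[0,2],K[1,2]])/[K[0,0],K[1,1]],np.ones(len(px))]@R
    return o+d*((z-o[2])/d[:,2])[:,None]
def cloud(c):
    K=c["camera_matrix"];T=c["camera_from_world"];Z=c["range_z"]
    v,u=np.indices(Z.shape)
    P=np.stack([(u-K[0,2])/K[0,0]*Z,(v-K[1,2])/K[1,1]*Z,Z],-1)
    return (P-T[:3,3])@T[:3,:3]
def load(n): return dict(np.load(n))
E
python3 - <<'E'
from h import *
c=load("top0.npz");P=cloud(c)
im=c["img"]
a=cv2.resize(im[225:290,205:275],None,fx=5.5,fy=5.5,interpolation=2)
b=cv2.resize(im[190:280,305:505],None,fx=4,fy=4,interpolation=2)
o=np.zeros((a.shape[0]+b.shape[0],800,3),np.uint8);
o=np.zeros((360+240,800,3),np.uint8);o[:360]=b;a=cv2.resize(a,(258,240));o[360:,:258]=a
cv2.imwrite("pics/c1.png",o)
# loose tin: points above table
def box(u0,u1,v0,v1,z0,z1):
    Q=P[v0:v1,u0:u1].reshape(-1,3);uv=np.stack(np.meshgrid(np.arange(u0,u1),np.arange(v0,v1)),-1).reshape(-1,2)
    m=(Q[:,2]>z0)&(Q[:,2]<z1);return Q[m],uv[m]
Q,uv=box(215,265,235,285,20,95)
print("tin zmax",np.percentile(Q[:,2],[50,95,99]),"rect",cv2.minAreaRect(Q[:,:2].astype(np.float32)))
Q2=Q[Q[:,2]>60];print("top ridge mean",Q2.mean(0),cv2.minAreaRect(Q2[:,:2].astype(np.float32)))
hsv=cv2.cvtColor(im,cv2.COLOR_BGR2HSV)
m=(hsv[...,0]>8)&(hsv[...,0]<24)&(hsv[...,1]>90);m[:190]=0;m[285:]=0;m[:,:310]=0;m[:,505:]=0
vs,us=np.nonzero(m);print(len(us),cv2.minAreaRect(np.c_[us,vs].astype(np.float32)))
Q=P[m];print("rack z",np.percentile(Q[:,2],[5,50,95]))
E
```

```text
tin zmax [67.15945599 75.02859335 76.66534313] rect ((472.1507873535156, 247.06918334960938), (66.22654724121094, 72.35525512695312), 7.6999077796936035)
top ridge mean [472.37974588 246.18008975  68.89848079] ((472.3255615234375, 247.68064880371094), (66.20988464355469, 59.406410217285156), 8.383443832397461)
3650 ((406.67828369140625, 234.3836212158203), (41.90235137939453, 183.4663848876953), 80.26301574707031)
rack z [ 0.37582463  5.8287882  78.11682827]
```

View pics/c1.png

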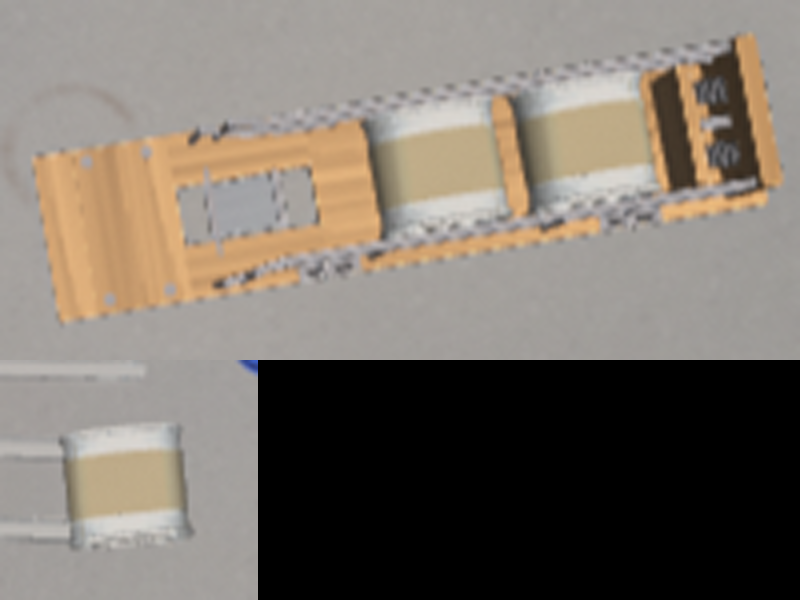

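The crop shows the tin lying on its side at about (239,259), its axis nearly parallel to the rack tins' axes. The rack's nose corners are at full-frame (314,229) and (321,270.5), the tongue is near (367,241), and the mouth is at the left.

```bash
python3 - <<'E'
from h import *
from scipy.spatial.transform import Rotation as Ro
c=load("top0.npz");P=cloud(c);im=c["img"]
hsv=cv2.cvtColor(im,cv2.COLOR_BGR2HSV)
m=(hsv[...,0]>8)&(hsv[...,0]<24)&(hsv[...,1]>90);m[:190]=0;m[285:]=0;m[:,:310]=0;m[:,505:]=0
lo=[(u,np.nonzero(m[:,u])[0].max()+.5) for u in range(326,495)]
up=[(u,np.nonzero(m[:,u])[0].min()-.5) for u in range(318,350)]
fr=[(np.nonzero(m[v])[0].min()-.5,v) for v in range(233,268)]
def line(p,z):
    Q=ray(c,p,z)[:,:2].astype(np.float32);vx,vy,x,y=cv2.fitLine(Q,cv2.DIST_HUBER,0,.01,.01).ravel();return np.array([x,y]),np.array([vx,vy])
for n,p,z in(("lo",lo,6),("up",up,6),("fr",fr,1)):
    q,d=line(p,z);L=(q,d);print(n,q,d,np.degrees(np.arctan2(d[1],d[0])));globals()[n+"L"]=L
def X(a,b):
    s=np.linalg.solve(np.c_[a[1],-b[1]],b[0]-a[0]);return a[0]+s[0]*a[1]
A=X(loL,frL);B=X(upL,frL);print("corners",A,B,np.linalg.norm(A-B),(A+B)/2)
for n,(u0,u1,v0,v1) in dict(mid=(395,435,205,260),end=(433,472,200,250)).items():
    Q=P[v0:v1,u0:u1].reshape(-1,3);Q=Q[(Q[:,2]>55)&(Q[:,2]<90)]
    T=Q[Q[:,2]>70];print(n,T.mean(0),np.percentile(Q[:,2],98),cv2.minAreaRect(T[:,:2].astype(np.float32)))
from plant import r
s=r.state();R=Ro.from_quat(s["orientation"],scalar_first=True).as_matrix();print(np.round(R,3),s["ee_pos"])
# side view check of loose tin
c2=load("side0.npz");P2=cloud(c2);Q=P2[255:305,312:355].reshape(-1,3);Q=Q[(Q[:,2]>20)&(Q[:,2]<90)]
print("side tin",np.percentile(Q,[2,50,98],axis=0))
for n,p in dict(spice=(237,183),egg=(313,170),blue=(280,211),blue2=(352,308)).items(): print(n,P[p[1],p[0]])
E
```

```text
Traceback (most recent call last):
ValueError: zero-size array to reduction operation maximum which has no identity
```

```bash
python3 - <<'E'
from h import *
from scipy.spatial.transform import Rotation as Ro
c=load("top0.npz");P=cloud(c);im=c["img"]
hsv=cv2.cvtColor(im,cv2.COLOR_BGR2HSV)
m=(hsv[...,0]>8)&(hsv[...,0]<24)&(hsv[...,1]>90);m[:190]=0;m[285:]=0;m[:,:310]=0;m[:,505:]=0
lo=[(u,np.nonzero(m[:,u])[0].max()+.5) for u in range(326,495) if m[:,u].any()]
up=[(u,np.nonzero(m[:,u])[0].min()-.5) for u in range(318,348) if m[:,u].any()]
fr=[(np.nonzero(m[v])[0].min()-.5,v) for v in range(233,268)]
def line(p,z):
    Q=ray(c,p,z)[:,:2].astype(np.float32);vx,vy,x,y=cv2.fitLine(Q,cv2.DIST_HUBER,0,.01,.01).ravel();return np.array([x,y]),np.array([vx,vy])
Ls={}
for n,p,z in(("lo",lo,6),("up",up,6),("fr",fr,1)):
    q,d=line(p,z);Ls[n]=(q,d);print(n,q,d,np.degrees(np.arctan2(d[1],d[0])))
def X(a,b):
    s=np.linalg.solve(np.c_[a[1],-b[1]],b[0]-a[0]);return a[0]+s[0]*a[1]
A=X(Ls["lo"],Ls["fr"]);B=X(Ls["up"],Ls["fr"]);print("corners",A,B,np.linalg.norm(A-B),(A+B)/2)
for n,(u0,u1,v0,v1) in dict(mid=(395,435,205,260),end=(433,472,200,250)).items():
    Q=P[v0:v1,u0:u1].reshape(-1,3);Q=Q[(Q[:,2]>55)&(Q[:,2]<90)]
    T=Q[Q[:,2]>70];print(n,T.mean(0),np.percentile(Q[:,2],98),cv2.minAreaRect(T[:,:2].astype(np.float32)))
from plant import r
s=r.state();R=Ro.from_quat(s["orientation"],scalar_first=True).as_matrix();print(np.round(R,3),s["ee_pos"])
c2=load("side0.npz");P2=cloud(c2);Q=P2[255:305,312:355].reshape(-1,3);Q=Q[(Q[:,2]>20)&(Q[:,2]<90)]
print("side tin",np.percentile(Q,[2,50,98],axis=0))
for n,p in dict(spice=(237,183),egg=(313,170),blue=(280,211),blue2=(352,308)).items(): print(n,P[p[1],p[0]])
E
```

```text
lo [ 492.25613 -131.61241] [ 0.18987176 -0.9818089 ] -79.0547
up [554.79517   37.469185] [ 0.19366936 -0.9810669 ] -78.83299
fr [498.74698   74.818275] [0.9806948 0.1955447] 11.276545
corners [454.0578   65.90752] [545.5788    84.156265] 93.32261 [499.8183   75.03189]
mid [ 542.78768907 -140.03406236   75.30164484] 82.01169567620771 ((543.0784301757812, -138.80435180664062), (93.1815414428711, 86.31547546386719), 1.2592551708221436)
end [ 558.77848382 -221.32363859   75.41404569] 81.53113113071207 ((557.7014770507812, -220.28330993652344), (82.62899017333984, 96.5068588256836), 9.315972328186035)
[[ 0.937  0.35  -0.001]
 [ 0.35  -0.937  0.002]
 [-0.    -0.002 -1.   ]] [ 174.91353436 -467.80502396  230.50082234]
side tin [[436.57298552 222.68163006  23.00690492]
 [474.75704521 277.84085136  61.13300408]
 [510.09993448 374.10903669  73.60586259]]
spice [631.52933106 248.87066677  98.14051864]
egg [677.83636325  87.00449216  33.32472183]
blue [577.7910565  156.59598286  65.6405899 ]
blue2 [369.76766147  -6.80010379  56.99797157]
```

Measurements are consistent with the sizes given: the tin is 66×~73 mm, 75 mm high, centred at about (472,246.5) with its axis at 7.7°. The rack origin is about (500,75), its x-axis heads −79°, and the lane tins confirm the line. Now I start the reach.

```bash
cat > d.py <<'E'
# usage: d.py x y z axisdeg(direction of tool y) -> delta in tool axes (cm) and turn
import sys,numpy as np
from scipy.spatial.transform import Rotation as Ro
from plant import r
s=r.state();R=Ro.from_quat(s["orientation"],scalar_first=True)
x,y,z,a=map(float,sys.argv[1:5]);a=np.radians(a)
ty=np.array([np.cos(a),np.sin(a),0]);tz=np.array([0,0,-1.]);D=Ro.from_matrix(np.c_[np.cross(ty,tz),ty,tz])
print("shift cm",np.round(R.inv().apply(np.array([x,y,z])-s["ee_pos"])/10,2),"turn",np.round((R.inv()*D).as_rotvec(),3),"pos",np.round(s["ee_pos"],1),"t",s["time_s"],"F",np.round(s["contact_force"],2))
E
python3 d.py 472 246.5 180 7.7
```

```text
shift cm [ 52.84 -56.49   5.16] turn [-2.000e-03 -1.000e-03 -1.347e+00] pos [ 174.9 -467.8  230.5] t 0.1 F [-0.11  0.59  0.47]
```

Emit:
step_arm(turn=[[0,0,-0.1],[0,0,-0.2],[0,0,-0.3],[0,0,-0.4],[0,0,-0.5]], xyz=[[2,-2.1,0],[5,-5.3,0],[8.2,-8.8,0],[11.4,-12.2,0],[14.6,-15.6,0]], gripper=[8.5,8.5,8.5,8.5,8.5])

```text
time_s: 0.6
ee_pos: [257.2, -269.2, 230.9]
orientation: [-0.0, 0.909, 0.417, 0.0]
contact_force: [1.4, 0.4, 1.1]
opening: 85.2
grasp_force: 0.0
```

```bash
python3 d.py 472 246.5 180 7.7
```

```text
shift cm [ 53.11 -17.32   5.12] turn [-0.    -0.001 -0.844] pos [ 257.2 -269.2  230.9] t 0.6 F [1.41 0.38 1.06]
```

Emit:
step_arm(turn=[[0,0,-0.1],[0,0,-0.2],[0,0,-0.3],[0,0,-0.4],[0,0,-0.5]], xyz=[[4.3,-1.4,0],[8.6,-2.8,0],[12.9,-4.2,0],[17.2,-5.6,0],[21.5,-7,0]], gripper=[8.5,8.5,8.5,8.5,8.5])

```text
time_s: 1.1
ee_pos: [345.0, -60.9, 231.3]
orientation: [0.0, 0.777, 0.63, 0.0]
contact_force: [1.9, -0.8, -0.3]
opening: 85.0
grasp_force: 0.0
```

```bash
python3 d.py 472 246.5 180 7.7
```

```text
shift cm [32.7   6.05  5.12] turn [ 0.     0.    -0.343] pos [345.  -60.9 231.3] t 1.1 F [ 1.87 -0.76 -0.25]
```

Emit:
step_arm(turn=[[0,0,-0.09],[0,0,-0.18],[0,0,-0.27],[0,0,-0.343],[0,0,-0.343]], xyz=[[4.3,0.8,0],[8.6,1.6,0],[13,2.4,0],[17.4,3.2,0],[21.5,4,0]], gripper=[8.5,8.5,8.5,8.5,8.5])

```text
time_s: 1.6
ee_pos: [429.6, 141.1, 231.0]
orientation: [-0.0, 0.659, 0.752, -0.0]
contact_force: [1.0, -0.6, 0.4]
opening: 85.0
grasp_force: 0.0
```

```bash
python3 d.py 472 246.5 120 7.7
```

```text
shift cm [ 9.89  5.6  11.09] turn [-0.     0.    -0.002] pos [429.6 141.1 231. ] t 1.6 F [ 1.02 -0.63  0.4 ]
```

Emit:
step_arm(turn=[[0,0,0],[0,0,0],[0,0,0],[0,0,0],[0,0,0]], xyz=[[3.3,1.9,3],[6.6,3.8,6],[9.9,5.6,9],[9.9,5.6,11],[9.9,5.6,11]], gripper=[8.5,8.5,8.5,8.5,8.5])

```text
time_s: 2.1
ee_pos: [469.3, 244.0, 117.1]
orientation: [-0.002, 0.659, 0.752, -0.004]
contact_force: [-0.7, 0.4, -1.2]
opening: 85.2
grasp_force: 0.0
```

```bash
python3 d.py 472 246.5 20 7.7; python3 - <<'E'
from h import *
from plant import r
a=r.camera("top");b=r.camera("side")
o=np.zeros((400,800,3),np.uint8)
o[:,:400]=cv2.resize(a["img"][210:310,190:290],(400,400),interpolation=2);o[:,400:]=cv2.resize(b["img"][200:320,270:390],(400,400),interpolation=2)
cv2.imwrite("pics/c2.png",o)
E
```

```text
shift cm [0.24 0.38 9.71] turn [-0.008  0.003 -0.003] pos [469.3 244.  117.1] t 2.1 F [-0.67  0.39 -1.2 ]
```

View pics/c2.png

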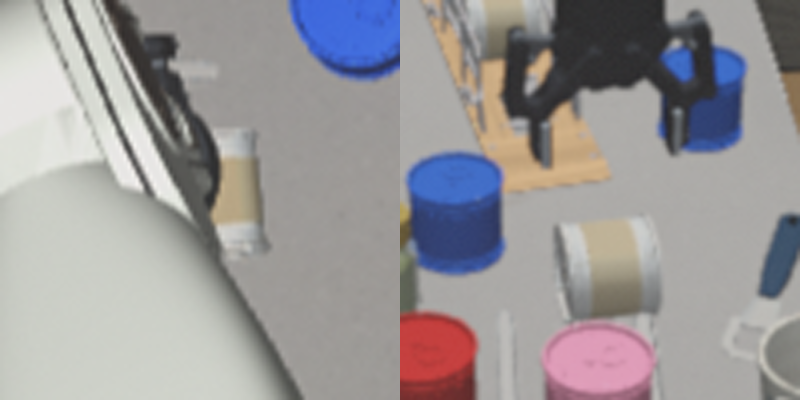

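The right half shows the fingers straddling the tin's mid-line, at crop (543,150) and (677,140) above the tin at (610,265). The blue, pink and red look-alikes are clear of them, so I descend.

Emit:
step_arm(turn=[[0,0,0],[0,0,0],[0,0,0],[0,0,0],[0,0,0]], xyz=[[0,0.1,2],[0,0.1,4.5],[0,0.1,7],[0,0.1,9],[0,0.1,9.7]], gripper=[8.5,8.5,8.5,8.5,8.5])

```text
time_s: 2.7
ee_pos: [472.9, 243.5, 24.3]
orientation: [-0.0, 0.66, 0.751, -0.0]
contact_force: [-0.6, -1.0, -0.7]
opening: 84.8
grasp_force: 0.0
```

Emit:
step_arm(turn=[[0,0,0],[0,0,0],[0,0,0],[0,0,0],[0,0,0]], xyz=[[0,0,0],[0,0,0],[0,0,0],[0,0,0],[0,0,0]], gripper=[7.6,7.2,6.8,6.4,6.0], newtons=25)

```text
time_s: 3.2
ee_pos: [473.9, 244.9, 25.9]
orientation: [0.0, 0.66, 0.752, 0.001]
contact_force: [-1.0, -1.0, 5.9]
opening: 65.9
grasp_force: 28.0
```

```bash
python3 d.py 472 246.5 20 7.7
```

```text
shift cm [ 0.18 -0.16  0.59] turn [ 0.002 -0.001 -0.004] pos [473.9 244.9  25.9] t 3.2 F [-1.05 -0.98  5.93]
```

Emit:
step_arm(turn=[[0,0,0],[0,0,0],[0,0,0],[0,0,0],[0,0,0]], xyz=[[0,0,-0.5],[0,0,-2],[0,0,-4.5],[0,0,-7],[0,0,-8.5]], gripper=[5.8,5.8,5.8,5.8,5.8], newtons=35)

```text
time_s: 3.7
ee_pos: [473.8, 244.9, 111.1]
orientation: [0.0, 0.66, 0.752, 0.001]
contact_force: [0.4, 0.5, -4.2]
opening: 65.6
grasp_force: 40.3
```

```bash
python3 d.py 510 26 110 11
```

```text
shift cm [-22.18   0.74   0.1 ] turn [ 0.002 -0.    -0.062] pos [473.8 244.9 111.1] t 3.7 F [ 0.4   0.51 -4.23]
```

Emit:
step_arm(turn=[[0,0,-0.015],[0,0,-0.03],[0,0,-0.045],[0,0,-0.062],[0,0,-0.062]], xyz=[[-2.5,0.1,-1],[-6.7,0.2,-1.5],[-11,0.4,-1.5],[-15.3,0.5,-1.5],[-19,0.6,-1.5]], gripper=[5.8,5.8,5.8,5.8,5.8])

```text
time_s: 4.2
ee_pos: [503.6, 55.0, 124.3]
orientation: [0.0, 0.636, 0.772, -0.0]
contact_force: [0.8, -0.2, -3.1]
opening: 65.5
grasp_force: 40.3
```

Emit:
step_arm(turn=[[0,0,0],[0,0,0],[0,0,0]], xyz=[[-2.2,0,0],[-3.2,0.1,0],[-3.2,0.1,0]], gripper=[5.8,5.8,5.8])

```text
time_s: 4.5
ee_pos: [511.0, 24.8, 124.2]
orientation: [-0.0, 0.637, 0.771, 0.0]
contact_force: [-0.3, 1.0, -2.9]
opening: 65.8
grasp_force: 40.3
```

```bash
python3 d.py 510 26 50 11;  python3 - <<'E'
from h import *
from plant import r
b=r.camera("side");a=r.camera("top");P=cloud(b)
o=np.zeros((450,800,3),np.uint8)
o[:,:400]=cv2.resize(a["img"][190:280,300:380],(400,450),interpolation=2);o[:,400:]=cv2.resize(b["img"][160:270,260:358],(400,450),interpolation=2)
cv2.imwrite("pics/c3.png",o)
E
```

```text
shift cm [ 0.14 -0.07  7.42] turn [-0.    -0.    -0.002] pos [511.   24.8 124.2] t 4.5 F [-0.28  1.05 -2.85]
```

View pics/c3.png

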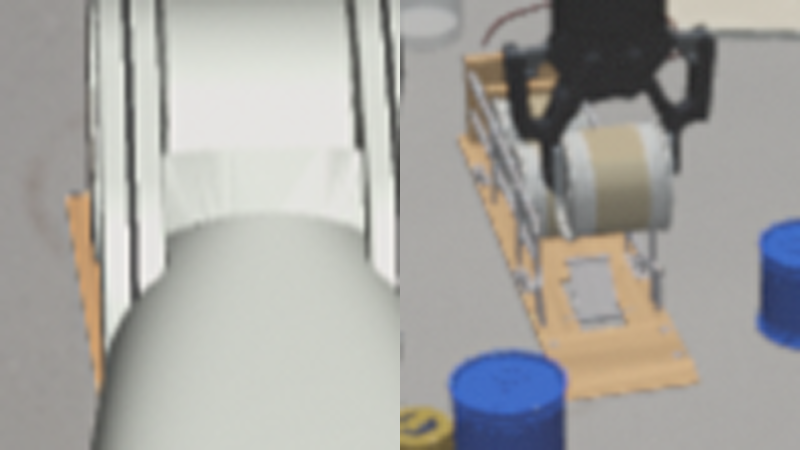

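The side view shows the tin held level in the fingers above the entry board, with the rail posts (540,325 and 655,305) farther in than the set-down spot. I lower it and feel for the board.

Emit:
step_arm(turn=[[0,0,-0.002],[0,0,-0.002],[0,0,-0.002],[0,0,-0.002],[0,0,-0.002]], xyz=[[0.1,-0.1,2],[0.1,-0.1,4.5],[0.1,-0.1,7],[0.1,-0.1,8.3],[0.1,-0.1,8.6]], gripper=[5.8,5.8,5.8,5.8,5.8])

```text
time_s: 5.1
ee_pos: [507.6, 28.0, 36.4]
orientation: [-0.002, 0.634, 0.773, -0.001]
contact_force: [-1.4, -0.5, -3.6]
opening: 65.5
grasp_force: 40.3
```

Emit:
step_arm(turn=[[0,0,0],[0,0,0],[0,0,0]], xyz=[[0,0,0.2],[0,0,0.4],[0,0,0.4]], gripper=[5.8,5.8,5.8])

```text
time_s: 5.4
ee_pos: [510.3, 26.9, 35.0]
orientation: [0.001, 0.635, 0.772, 0.001]
contact_force: [-1.2, 0.1, -3.4]
opening: 65.6
grasp_force: 40.3
```

Emit:
step_arm(turn=[[0,0,0],[0,0,0],[0,0,0]], xyz=[[0,0,0.1],[0,0,0.2],[0,0,0.2]], gripper=[5.8,5.8,5.8])

```text
time_s: 5.7
ee_pos: [509.7, 26.4, 32.5]
orientation: [0.0, 0.635, 0.772, 0.0]
contact_force: [0.1, -0.7, -3.4]
opening: 65.2
grasp_force: 40.3
```

Emit:
step_arm(turn=[[0,0,0],[0,0,0]], xyz=[[0,0,0.1],[0,0,0.1]], gripper=[5.8,5.8])

```text
time_s: 5.9
ee_pos: [509.8, 26.4, 31.9]
orientation: [0.0, 0.635, 0.772, 0.0]
contact_force: [-2.1, 0.8, 2.4]
opening: 65.7
grasp_force: 40.8
```

The force reading swung from −3.4 to +2.4 N at z 31.9, exactly 6 mm above the worktop grasp height, so the tin is on the board. I release and lift.

Emit:
step_arm(turn=[[0,0,0],[0,0,0],[0,0,0],[0,0,0],[0,0,0]], xyz=[[0,0,0],[0,0,0],[0,0,0],[0,0,0],[0,0,0]], gripper=[6.7,7.2,7.8,8.4,8.5])

```text
time_s: 6.4
ee_pos: [509.7, 26.5, 31.3]
orientation: [0.0, 0.635, 0.772, 0.0]
contact_force: [-0.5, 0.4, 0.4]
opening: 84.9
grasp_force: 0.0
```

Emit:
step_arm(turn=[[0,0,0],[0,0,0],[0,0,0],[0,0,0],[0,0,0]], xyz=[[0,0,-0.5],[0,0,-2],[0,0,-5],[0,0,-8],[0,0,-10]], gripper=[8.5,8.5,8.5,8.5,8.5])

```text
time_s: 6.9
ee_pos: [510.5, 26.6, 133.8]
orientation: [0.001, 0.635, 0.772, 0.001]
contact_force: [-0.2, 0.6, -0.1]
opening: 85.0
grasp_force: 0.0
```

Emit:
step_arm(turn=[[0,0,0],[0,0,0],[0,0,0],[0,0,0],[0,0,0]], xyz=[[2,0,0],[4.5,0,0],[7,0,0],[8,0,0],[8,0,0]], gripper=[6,3,1,0,0])

```text
time_s: 7.4
ee_pos: [494.1, 105.9, 131.5]
orientation: [0.0, 0.634, 0.773, 0.0]
contact_force: [-0.7, -0.1, -1.5]
opening: 11.9
grasp_force: 0.0
```

```bash
python3 d.py 498 86 40 11;  python3 - <<'E'
from h import *
from plant import r
b=r.camera("side");P=cloud(b)
cv2.imwrite("pics/c4.png",cv2.resize(b["img"][170:270,260:360],(600,600),interpolation=2))
E
```

```text
shift cm [-2.03 -0.01  9.15] turn [0.    0.    0.004] pos [494.1 105.9 131.5] t 7.4 F [-0.65 -0.12 -1.49]
```

View pics/c4.png

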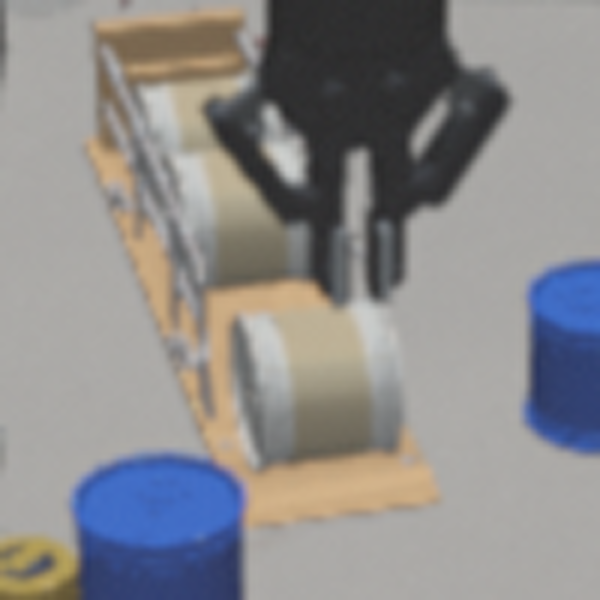

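The tin sits square on the board between its edges, still on the open entry. I lower the closed fingers behind it to about z 40.

Emit:
step_arm(turn=[[0,0,0.004],[0,0,0.004],[0,0,0.004],[0,0,0.004],[0,0,0.004]], xyz=[[0,0,2],[0,0,5],[0,0,8],[0,0,9.1],[0,0,9.1]], gripper=[0,0,0,0,0])

```text
time_s: 7.95
ee_pos: [492.8, 103.8, 38.7]
orientation: [-0.001, 0.637, 0.771, -0.002]
contact_force: [-0.7, 0.5, -0.3]
opening: -0.1
grasp_force: 0.0
```

Emit:
step_arm(turn=[[0,0,0],[0,0,0]], xyz=[[0,0,0],[0,0,0]], gripper=[0,0])

```text
time_s: 8.15
ee_pos: [495.7, 105.0, 41.8]
orientation: [0.001, 0.637, 0.771, 0.001]
contact_force: [0.2, 0.1, -0.3]
opening: 0.1
grasp_force: 0.0
```

```bash
cat > k.py <<'E'
# finger position in rack frame and push force along the lane
import numpy as np
from plant import r
s=r.state();o=np.array([499.8,75,0]);ex=np.array([.191,-.982,0]);ey=np.array([.982,.191,0])
d=s["ee_pos"]-o;print("rack x %.1f y %.1f z %.1f | push %.2f lat %.2f up %.2f | t %.2f open %.1f"%(d@ex,d@ey,d[2],-s["contact_force"]@ex,s["contact_force"]@ey,s["contact_force"][2],s["time_s"],s["opening"]))
E
python3 k.py;python3 d.py 497.4 92.9 40 11
```

```text
rack x -30.3 y 1.7 z 41.8 | push 0.11 lat 0.19 up -0.30 | t 8.15 open 0.1
shift cm [-1.22 -0.06  0.18] turn [ 0.003  0.    -0.002] pos [495.7 105.   41.8] t 8.15 F [ 0.17  0.14 -0.3 ]
```

Emit:
step_arm(turn=[[0,0,0],[0,0,0],[0,0,0],[0,0,0],[0,0,0]], xyz=[[-0.4,0,0.1],[-0.9,0,0.1],[-1.4,0,0.1],[-1.9,0,0.1],[-2.3,0,0.1]], gripper=[0,0,0,0,0])

```text
time_s: 8.65
ee_pos: [498.7, 81.8, 39.4]
orientation: [0.0, 0.637, 0.771, 0.0]
contact_force: [-0.8, -0.3, -0.2]
opening: -0.2
grasp_force: 0.0
```

```bash
python3 k.py
```

```text
rack x -6.9 y 0.2 z 39.4 | push -0.17 lat -0.80 up -0.18 | t 8.65 open -0.2
```

Emit:
step_arm(turn=[[0,0,0],[0,0,0],[0,0,0],[0,0,0],[0,0,0]], xyz=[[-0.2,0,0],[-0.4,0,0],[-0.6,0,0],[-0.9,0,0],[-1.2,0,0]], gripper=[0,0,0,0,0])

```text
time_s: 9.15
ee_pos: [500.9, 70.5, 39.3]
orientation: [0.0, 0.637, 0.771, 0.0]
contact_force: [0.1, -0.0, 0.7]
opening: 0.3
grasp_force: 0.0
```

```bash
python3 k.py
```

```text
rack x 4.6 y 0.2 z 39.3 | push -0.06 lat 0.06 up 0.71 | t 9.15 open 0.3
```

Emit:
step_arm(turn=[[0,0,0],[0,0,0],[0,0,0],[0,0,0],[0,0,0]], xyz=[[-0.4,0,0],[-0.9,0,0],[-1.4,0,0],[-1.9,0,0],[-2.4,0,0]], gripper=[0,0,0,0,0])

```text
time_s: 9.65
ee_pos: [505.5, 46.6, 39.3]
orientation: [0.0, 0.637, 0.771, -0.0]
contact_force: [-0.5, 0.9, -0.3]
opening: -0.0
grasp_force: 0.0
```

```bash
python3 k.py
```

```text
rack x 29.0 y 0.1 z 39.3 | push 1.01 lat -0.29 up -0.34 | t 9.65 open -0.0
```

Emit:
step_arm(turn=[[0,0,0],[0,0,0],[0,0,0],[0,0,0],[0,0,0]], xyz=[[-0.4,0,0],[-0.8,0,0],[-1.2,0,0],[-1.6,0,0],[-2.0,0,0]], gripper=[0,0,0,0,0])

```text
time_s: 10.15
ee_pos: [509.3, 27.7, 39.5]
orientation: [-0.0, 0.637, 0.771, 0.001]
contact_force: [-0.8, 2.9, 1.6]
opening: 0.1
grasp_force: 1.4
```

```bash
python3 k.py; python3 - <<'E'
from h import *
from plant import r
b=r.camera("side");np.savez("s5.npz",**b)
cv2.imwrite("pics/c5.png",cv2.resize(b["img"][170:260,260:350],(600,600),interpolation=2))
E
```

```text
rack x 48.3 y 0.3 z 39.5 | push 2.98 lat -0.21 up 1.64 | t 10.15 open 0.1
```

View pics/c5.png

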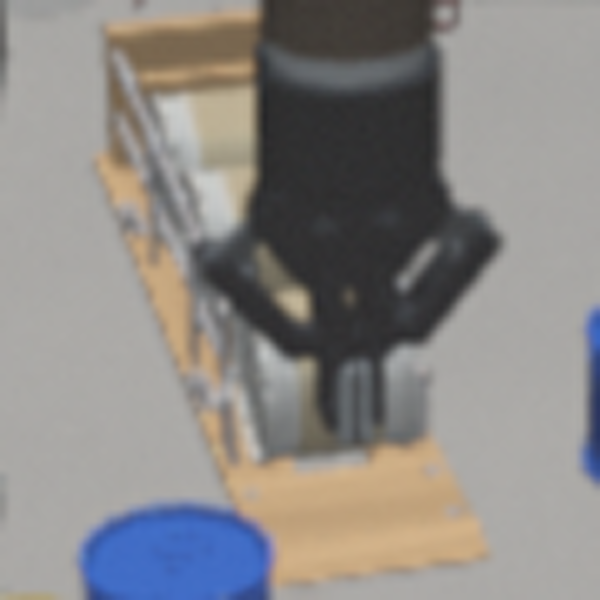

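The tin is square in the lane mouth, with the fingers behind it at crop (350,410) and the rails on both sides. The push of about 3 N matches the tongue's drag, so I continue gently.

Emit:
step_arm(turn=[[0,0,0],[0,0,0],[0,0,0],[0,0,0],[0,0,0]], xyz=[[-0.3,0,0],[-0.6,0,0],[-0.9,0,0],[-1.2,0,0],[-1.5,0,0]], gripper=[0,0,0,0,0])

```text
time_s: 10.7
ee_pos: [511.9, 12.2, 39.2]
orientation: [0.0, 0.637, 0.771, -0.0]
contact_force: [-0.3, 0.6, -0.2]
opening: 0.2
grasp_force: 0.3
```

```bash
python3 k.py
```

```text
rack x 64.0 y -0.1 z 39.2 | push 0.65 lat -0.16 up -0.19 | t 10.70 open 0.2
```

Emit:
step_arm(turn=[[0,0,0],[0,0,0],[0,0,0],[0,0,0],[0,0,0]], xyz=[[-0.3,0,0],[-0.6,0,0],[-0.9,0,0],[-1.2,0,0],[-1.5,0,0]], gripper=[0,0,0,0,0])

```text
time_s: 11.2
ee_pos: [514.8, -2.3, 39.3]
orientation: [0.0, 0.637, 0.771, -0.0]
contact_force: [-0.8, -0.8, -0.1]
opening: -0.1
grasp_force: 0.1
```

```bash
python3 k.py
```

```text
rack x 78.8 y -0.0 z 39.3 | push -0.65 lat -0.95 up -0.11 | t 11.20 open -0.1
```

Emit:
step_arm(turn=[[0,0,0],[0,0,0],[0,0,0],[0,0,0],[0,0,0]], xyz=[[-0.2,0,0],[-0.4,0,0],[-0.6,0,0],[-0.8,0,0],[-1.0,0,0]], gripper=[0,0,0,0,0])

```text
time_s: 11.7
ee_pos: [516.7, -12.0, 39.3]
orientation: [0.0, 0.637, 0.771, 0.0]
contact_force: [0.3, 0.9, 0.2]
opening: -0.1
grasp_force: 0.2
```

```bash
python3 k.py
```

```text
rack x 88.6 y 0.0 z 39.3 | push 0.85 lat 0.51 up 0.25 | t 11.70 open -0.1
```

Emit:
step_arm(turn=[[0,0,0],[0,0,0],[0,0,0],[0,0,0],[0,0,0]], xyz=[[-0.2,0,0],[-0.4,0,0],[-0.6,0,0],[-0.8,0,0],[-0.9,0,0]], gripper=[0,0,0,0,0])

```text
time_s: 12.2
ee_pos: [518.4, -21.0, 39.3]
orientation: [0.0, 0.637, 0.771, -0.0]
contact_force: [0.7, -0.3, -1.6]
opening: -0.2
grasp_force: 0.0
```

```bash
python3 k.py; python3 - <<'E'
from h import *
from plant import r
b=r.camera("side");a=r.camera("top");np.savez("s6.npz",**b);np.savez("t6.npz",**a)
o=np.zeros((450,800,3),np.uint8)
o[:,:400]=cv2.resize(a["img"][190:280,305:385][:,:],(400,450),interpolation=2);o[:,400:]=cv2.resize(b["img"][165:255,260:340],(400,450),interpolation=2)
cv2.imwrite("pics/c6.png",o)
P=cloud(a);o=np.array([499.8,75,0]);ex=np.array([.191,-.982,0]);ey=np.array([.982,.191,0])
Q=(P-o).reshape(-1,3);q=np.c_[Q@ex,Q@ey,Q[:,2]]
# height profile along the lane centre seen from the top (unoccluded)
k=(abs(q[:,1])<20)&(q[:,2]>3)&(q[:,2]<95)&(q[:,0]>100)&(q[:,0]<380)
for x0 in range(180,380,6):
    z=q[k&(abs(q[:,0]-x0)<3),2]
    print(x0,np.round(np.median(z),1) if len(z) else '-',end='; ')
E
```

```text
rack x 97.8 y -0.0 z 39.3 | push -0.46 lat 0.60 up -1.58 | t 12.20 open -0.2
180 -; 186 -; 192 -; 198 -; 204 76.7; 210 76.5; 216 78.0; 222 78.8; 228 76.9; 234 75.8; 240 73.0; 246 68.0; 252 60.5; 258 51.6; 264 5.2; 270 46.5; 276 61.0; 282 70.0; 288 74.4; 294 76.3; 300 78.7; 306 78.2; 312 77.4; 318 75.3; 324 72.7; 330 67.6; 336 60.5; 342 -; 348 7.7; 354 32.4; 360 66.2; 366 65.0; 372 47.4; 378 45.1;
```

Emit:
step_arm(turn=[[0,0,0],[0,0,0],[0,0,0],[0,0,0],[0,0,0]], xyz=[[-0.1,0,0],[-0.2,0,0],[-0.3,0,0],[-0.4,0,0],[-0.5,0,0]], gripper=[0,0,0,0,0])

```text
time_s: 12.8
ee_pos: [519.4, -25.7, 39.3]
orientation: [0.0, 0.637, 0.771, 0.0]
contact_force: [-0.7, -0.2, -0.1]
opening: -0.0
grasp_force: 0.0
```

```bash
python3 k.py
```

```text
rack x 102.6 y -0.0 z 39.3 | push -0.07 lat -0.73 up -0.10 | t 12.80 open -0.0
```

Emit:
step_arm(turn=[[0,0,0],[0,0,0],[0,0,0],[0,0,0],[0,0,0]], xyz=[[-0.1,0,0],[-0.2,0,0],[-0.3,0,0],[-0.4,0,0],[-0.5,0,0]], gripper=[0,0,0,0,0])

```text
time_s: 13.3
ee_pos: [520.3, -30.6, 39.3]
orientation: [0.0, 0.637, 0.771, -0.0]
contact_force: [1.0, -0.3, -0.8]
opening: -0.0
grasp_force: 0.0
```

```bash
cat > p.py <<'E'
from h import *
from plant import r
import sys,subprocess
exec(open("k.py").read())
a=r.camera("top");P=cloud(a)
Q=(P-o).reshape(-1,3);q=np.c_[Q@ex,Q@ey,Q[:,2]]
k=(abs(q[:,1]-1)<22)
# tin centres: midpoint of the two 60 mm-height flanks, from a circle fit to the upper surface
from scipy.optimize import least_squares
for n,lo,hi in(("mid",int(sys.argv[1]),int(sys.argv[2])),("end",int(sys.argv[3]),int(sys.argv[4]))):
    z=q[k&(q[:,0]>lo)&(q[:,0]<hi)&(q[:,2]>55)&(q[:,2]<88)]
    f=least_squares(lambda p:np.hypot(z[:,0]-p[0],z[:,2]-p[1])-37.5,[(lo+hi)/2,43.5],loss="soft_l1");print(n,np.round(f.x,1),len(z))
E
python3 p.py 200 260 280 345
```

```text
rack x 107.6 y -0.0 z 39.3 | push -0.52 lat 0.87 up -0.75 | t 13.30 open -0.0
mid [234.2  40.7] 342
end [309.9  40.6] 545
```

Emit:
step_arm(turn=[[0,0,0],[0,0,0],[0,0,0],[0,0,0],[0,0,0]], xyz=[[-0.05,0,0],[-0.1,0,0],[-0.15,0,0],[-0.2,0,0],[-0.25,0,0]], gripper=[0,0,0,0,0])

```text
time_s: 13.85
ee_pos: [520.8, -33.0, 39.3]
orientation: [0.0, 0.637, 0.771, 0.0]
contact_force: [0.7, 0.4, 0.1]
opening: 0.4
grasp_force: 0.0
```

```bash
python3 k.py
```

```text
rack x 110.0 y -0.0 z 39.3 | push 0.21 lat 0.79 up 0.12 | t 13.85 open 0.4
```

Emit:
step_arm(turn=[[0,0,0],[0,0,0],[0,0,0],[0,0,0],[0,0,0]], xyz=[[-0.05,0,0],[-0.1,0,0],[-0.15,0,0],[-0.2,0,0],[-0.25,0,0]], gripper=[0,0,0,0,0])

```text
time_s: 14.35
ee_pos: [521.2, -35.4, 39.3]
orientation: [-0.0, 0.637, 0.771, -0.0]
contact_force: [-0.2, 0.2, 0.2]
opening: 0.1
grasp_force: 0.0
```

```bash
python3 p.py 200 260 280 345
```

```text
rack x 112.6 y -0.1 z 39.3 | push 0.21 lat -0.14 up 0.19 | t 14.35 open 0.1
mid [243.4  40.7] 286
end [319.1  40.6] 562
```

The tongue is nudging the row forward by itself, so there is no load on the fingers. I close up the gap slowly.

Emit:
step_arm(turn=[[0,0,0],[0,0,0],[0,0,0],[0,0,0],[0,0,0]], xyz=[[-0.05,0,0],[-0.1,0,0],[-0.15,0,0],[-0.2,0,0],[-0.25,0,0]], gripper=[0,0,0,0,0])

```text
time_s: 14.9
ee_pos: [521.7, -37.9, 39.3]
orientation: [-0.0, 0.637, 0.771, -0.0]
contact_force: [0.5, 0.3, -0.2]
opening: 0.3
grasp_force: 0.0
```

```bash
python3 k.py
```

```text
rack x 115.0 y -0.1 z 39.3 | push 0.23 lat 0.60 up -0.25 | t 14.90 open 0.3
```

Emit:
step_arm(turn=[[0,0,0],[0,0,0],[0,0,0],[0,0,0],[0,0,0]], xyz=[[-0.05,0,0],[-0.1,0,0],[-0.15,0,0],[-0.2,0,0],[-0.25,0,0]], gripper=[0,0,0,0,0])

```text
time_s: 15.4
ee_pos: [522.2, -40.4, 39.3]
orientation: [-0.0, 0.637, 0.771, 0.0]
contact_force: [0.3, -0.3, -1.1]
opening: -0.3
grasp_force: 0.0
```

```bash
python3 p.py 200 270 285 355
```

```text
rack x 117.5 y -0.1 z 39.3 | push -0.37 lat 0.24 up -1.12 | t 15.40 open -0.3
mid [243.5  40.8] 308
end [319.   40.2] 594
```

Emit:
step_arm(turn=[[0,0,0],[0,0,0],[0,0,0],[0,0,0]], xyz=[[-0.05,0,0],[-0.1,0,0],[-0.15,0,0],[-0.15,0,0]], gripper=[0,0,0,0])

```text
time_s: 15.85
ee_pos: [522.5, -41.9, 39.3]
orientation: [0.0, 0.637, 0.771, 0.0]
contact_force: [0.2, -0.3, 0.4]
opening: 0.1
grasp_force: 0.0
```

```bash
python3 k.py
```

```text
rack x 119.1 y -0.1 z 39.3 | push -0.31 lat 0.16 up 0.40 | t 15.85 open 0.1
```

Emit:
step_arm(turn=[[0,0,0],[0,0,0],[0,0,0]], xyz=[[-0.05,0,0],[-0.1,0,0],[-0.1,0,0]], gripper=[0,0,0])

```text
time_s: 16.15
ee_pos: [522.7, -42.9, 39.3]
orientation: [0.0, 0.637, 0.771, -0.0]
contact_force: [0.5, -0.1, -1.2]
opening: 0.3
grasp_force: 0.0
```

```bash
python3 k.py
```

```text
rack x 120.1 y -0.1 z 39.3 | push -0.16 lat 0.52 up -1.20 | t 16.15 open 0.3
```

Emit:
step_arm(turn=[[0,0,0],[0,0,0],[0,0,0]], xyz=[[-0.05,0,0],[-0.1,0,0],[-0.1,0,0]], gripper=[0,0,0])

```text
time_s: 16.45
ee_pos: [522.8, -43.8, 39.3]
orientation: [0.0, 0.637, 0.771, 0.0]
contact_force: [-0.3, 0.1, -0.2]
opening: 0.1
grasp_force: 0.0
```

Emit:
step_arm(turn=[[0,0,0],[0,0,0],[0,0,0]], xyz=[[-0.05,0,0],[-0.1,0,0],[-0.1,0,0]], gripper=[0,0,0])

```text
time_s: 16.75
ee_pos: [522.9, -44.2, 39.3]
orientation: [-0.0, 0.637, 0.771, 0.0]
contact_force: [-0.6, 1.8, 0.9]
opening: 0.1
grasp_force: 1.1
```

```bash
python3 p.py 200 270 285 355
```

```text
rack x 121.5 y -0.1 z 39.3 | push 1.85 lat -0.30 up 0.86 | t 16.75 open 0.1
mid [242.4  41.5] 237
end [319.   40.3] 587
```

Contact is at 121.4. Now I press in small steps, watching the force.

Emit:
step_arm(turn=[[0,0,0],[0,0,0],[0,0,0]], xyz=[[-0.03,0,0],[-0.05,0,0],[-0.05,0,0]], gripper=[0,0,0])

```text
time_s: 17.1
ee_pos: [522.9, -44.4, 39.3]
orientation: [-0.001, 0.637, 0.771, 0.001]
contact_force: [-0.6, 4.3, 1.1]
opening: 0.1
grasp_force: 2.6
```

```bash
python3 k.py
```

```text
rack x 121.6 y -0.1 z 39.3 | push 4.28 lat 0.25 up 1.11 | t 17.10 open 0.1
```

Emit:
step_arm(turn=[[0,0,0],[0,0,0],[0,0,0]], xyz=[[-0.03,0,0],[-0.05,0,0],[-0.05,0,0]], gripper=[0,0,0])

```text
time_s: 17.4
ee_pos: [522.9, -44.4, 39.3]
orientation: [-0.001, 0.636, 0.771, 0.001]
contact_force: [-0.7, 6.4, 1.6]
opening: -0.2
grasp_force: 3.2
```

```bash
python3 k.py
```

```text
rack x 121.6 y -0.1 z 39.3 | push 6.42 lat 0.52 up 1.58 | t 17.40 open -0.2
```

Emit:
step_arm(turn=[[0,0,0],[0,0,0],[0,0,0]], xyz=[[-0.03,0,0],[-0.05,0,0],[-0.05,0,0]], gripper=[0,0,0])

```text
time_s: 17.7
ee_pos: [522.9, -44.6, 39.3]
orientation: [-0.001, 0.636, 0.771, 0.001]
contact_force: [-0.8, 7.8, 1.6]
opening: -0.1
grasp_force: 3.6
```

```bash
python3 k.py
```

```text
rack x 121.9 y -0.1 z 39.3 | push 7.81 lat 0.71 up 1.56 | t 17.70 open -0.1
```

Emit:
step_arm(turn=[[0,0,0],[0,0,0],[0,0,0]], xyz=[[-0.03,0,0],[-0.04,0,0],[-0.04,0,0]], gripper=[0,0,0])

```text
time_s: 18.0
ee_pos: [523.0, -44.8, 39.3]
orientation: [-0.001, 0.636, 0.771, 0.001]
contact_force: [-1.8, 7.5, 1.5]
opening: 0.2
grasp_force: 3.7
```

```bash
python3 p.py 200 270 285 355
```

```text
rack x 122.1 y -0.1 z 39.3 | push 7.74 lat -0.35 up 1.52 | t 18.00 open 0.2
mid [242.6  41.1] 229
end [319.3  40.4] 592
```

Emit:
step_arm(turn=[[0,0,0],[0,0,0],[0,0,0]], xyz=[[-0.03,0,0],[-0.04,0,0],[-0.04,0,0]], gripper=[0,0,0])

```text
time_s: 18.35
ee_pos: [523.0, -45.1, 39.3]
orientation: [-0.001, 0.636, 0.771, 0.001]
contact_force: [-1.9, 7.4, 1.8]
opening: -0.1
grasp_force: 3.9
```

```bash
python3 p.py 200 270 285 355
```

```text
rack x 122.4 y -0.1 z 39.3 | push 7.64 lat -0.43 up 1.83 | t 18.35 open -0.1
mid [243.4  41. ] 229
end [319.9  40.4] 598
```

Emit:
step_arm(turn=[[0,0,0],[0,0,0],[0,0,0]], xyz=[[-0.03,0,0],[-0.06,0,0],[-0.08,0,0]], gripper=[0,0,0])

```text
time_s: 18.7
ee_pos: [523.1, -45.7, 39.3]
orientation: [-0.002, 0.636, 0.771, 0.001]
contact_force: [-1.0, 8.2, 2.2]
opening: 0.4
grasp_force: 4.3
```

```bash
python3 k.py
```

```text
rack x 122.9 y -0.2 z 39.3 | push 8.22 lat 0.53 up 2.18 | t 18.70 open 0.4
```

Emit:
step_arm(turn=[[0,0,0],[0,0,0],[0,0,0]], xyz=[[-0.03,0,0],[-0.06,0,0],[-0.08,0,0]], gripper=[0,0,0])

```text
time_s: 19.0
ee_pos: [523.2, -46.3, 39.3]
orientation: [-0.002, 0.636, 0.772, 0.002]
contact_force: [-1.7, 8.6, 2.7]
opening: -0.1
grasp_force: 4.6
```

```bash
python3 k.py
```

```text
rack x 123.5 y -0.2 z 39.3 | push 8.81 lat -0.00 up 2.70 | t 19.00 open -0.1
```

Emit:
step_arm(turn=[[0,0,0],[0,0,0],[0,0,0]], xyz=[[-0.03,0,0],[-0.05,0,0],[-0.05,0,0]], gripper=[0,0,0])

```text
time_s: 19.3
ee_pos: [523.3, -46.6, 39.3]
orientation: [-0.002, 0.636, 0.772, 0.002]
contact_force: [-1.5, 8.8, 3.2]
opening: 0.1
grasp_force: 4.6
```

```bash
python3 p.py 200 270 285 355
```

```text
rack x 123.9 y -0.2 z 39.3 | push 8.89 lat 0.22 up 3.18 | t 19.30 open 0.1
mid [244.   41.4] 198
end [321.3  40.4] 593
```

Emit:
step_arm(turn=[[0,0,0],[0,0,0],[0,0,0]], xyz=[[-0.03,0,0],[-0.05,0,0],[-0.05,0,0]], gripper=[0,0,0])

```text
time_s: 19.65
ee_pos: [523.4, -47.0, 39.3]
orientation: [-0.002, 0.636, 0.772, 0.002]
contact_force: [-1.4, 9.5, 1.9]
opening: 0.1
grasp_force: 4.8
```

```bash
python3 k.py
```

```text
rack x 124.3 y -0.2 z 39.3 | push 9.62 lat 0.43 up 1.94 | t 19.65 open 0.1
```

Emit:
step_arm(turn=[[0,0,0],[0,0,0],[0,0,0]], xyz=[[-0.03,0,0],[-0.05,0,0],[-0.05,0,0]], gripper=[0,0,0])

```text
time_s: 19.95
ee_pos: [523.4, -47.3, 39.3]
orientation: [-0.002, 0.636, 0.772, 0.002]
contact_force: [-1.9, 9.0, 2.5]
opening: -0.2
grasp_force: 5.0
```

```bash
python3 k.py
```

```text
rack x 124.6 y -0.2 z 39.3 | push 9.17 lat -0.11 up 2.55 | t 19.95 open -0.2
```

Emit:
step_arm(turn=[[0,0,0],[0,0,0],[0,0,0]], xyz=[[-0.02,0,0],[-0.04,0,0],[-0.04,0,0]], gripper=[0,0,0])

```text
time_s: 20.25
ee_pos: [523.5, -47.5, 39.3]
orientation: [-0.002, 0.636, 0.772, 0.002]
contact_force: [-1.4, 10.7, 3.6]
opening: -0.0
grasp_force: 5.3
```

```bash
python3 p.py 200 270 285 355
```

```text
rack x 124.8 y -0.2 z 39.3 | push 10.75 lat 0.71 up 3.58 | t 20.25 open -0.0
mid [245.8  41. ] 193
end [322.2  40.5] 595
```

Emit:
step_arm(turn=[[0,0,0],[0,0,0],[0,0,0]], xyz=[[-0.02,0,0],[-0.04,0,0],[-0.04,0,0]], gripper=[0,0,0])

```text
time_s: 20.6
ee_pos: [523.4, -47.5, 39.3]
orientation: [-0.003, 0.636, 0.772, 0.002]
contact_force: [-2.0, 12.5, 3.0]
opening: 0.1
grasp_force: 5.8
```

```bash
python3 k.py
```

```text
rack x 124.8 y -0.2 z 39.3 | push 12.71 lat 0.40 up 3.00 | t 20.60 open 0.1
```

Emit:
step_arm(turn=[[0,0,0],[0,0,0],[0,0,0]], xyz=[[-0.02,0,0],[-0.03,0,0],[-0.03,0,0]], gripper=[0,0,0])

```text
time_s: 20.9
ee_pos: [523.5, -47.7, 39.3]
orientation: [-0.003, 0.636, 0.772, 0.002]
contact_force: [-1.4, 12.0, 3.8]
opening: 0.0
grasp_force: 5.9
```

```bash
python3 p.py 200 270 285 355; python3 - <<'E'
from h import *
from plant import r
b=r.camera("side")
cv2.imwrite("pics/c7.png",cv2.resize(b["img"][165:245,265:345],(600,600),interpolation=2))
E
```

```text
rack x 125.1 y -0.2 z 39.3 | push 12.03 lat 0.91 up 3.81 | t 20.90 open 0.0
mid [244.8  41.8] 181
end [322.2  40.4] 594
```

View pics/c7.png

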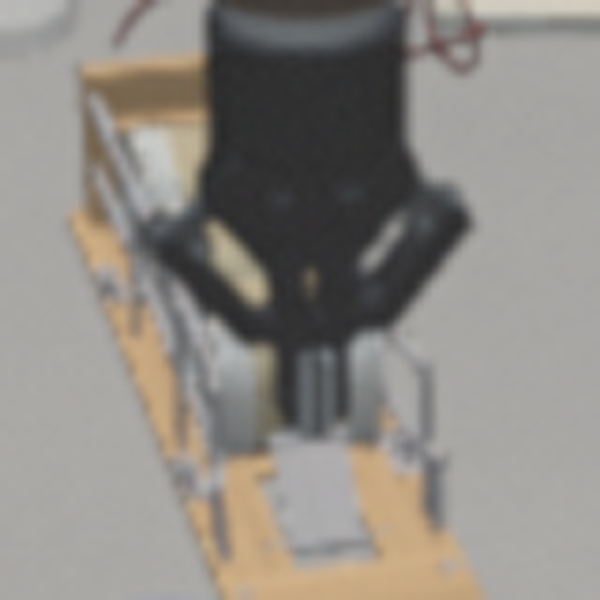

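The picture shows the tongue plate in mid-lane, from crop (330,550) up to (315,435) just behind the tin. I check its height by depth.

```bash
cat > t.py <<'E'
from h import *
from plant import r
o=np.array([499.8,75,0]);ex=np.array([.191,-.982,0]);ey=np.array([.982,.191,0])
b=r.camera("side");P=cloud(b)-o
Q=P.reshape(-1,3);q=np.c_[Q@ex,Q@ey,Q[:,2]]
print("side lane points in a column:")
for v in range(220,242,2):
    u=int(round(306+(v-229)*.35));p=P[v,u];print((u,v),np.round([p@ex,p@ey,p[2]],1))
E
python3 t.py
```

```text
side lane points in a column:
(303, 220) [118.2  11.2  48.7]
(304, 222) [123.8   7.2  38.6]
(304, 224) [129.5   6.1  28.7]
(305, 226) [119.2   5.4  27.5]
(306, 228) [119.5   2.5  20.2]
(306, 230) [109.6   4.7  19.3]
(307, 232) [108.9   2.   12.6]
(308, 234) [103.5   0.3   8.6]
(308, 236) [99.8  1.2  4.1]
(309, 238) [91.1  0.2  2.2]
(310, 240) [73.   1.4  6.2]
```

The plate slopes from z≈5 at x≈97 to about 32 at x≈130 (with the ~3 mm depth bias), so the tongue is up. The force has also risen at the hard end. I ease off slowly.

Emit:
step_arm(turn=[[0,0,0],[0,0,0],[0,0,0],[0,0,0],[0,0,0]], xyz=[[0.1,0,0],[0.2,0,0],[0.3,0,0],[0.4,0,0],[0.5,0,0]], gripper=[0,0,0,0,0])

```text
time_s: 21.55
ee_pos: [523.4, -46.9, 39.2]
orientation: [0.001, 0.637, 0.771, -0.001]
contact_force: [-0.0, 1.1, 0.2]
opening: -0.0
grasp_force: 0.4
```

```bash
python3 p.py 200 270 285 355
```

```text
rack x 124.2 y -0.1 z 39.2 | push 1.05 lat 0.20 up 0.22 | t 21.55 open -0.0
mid [244.2  41.4] 232
end [321.7  40.3] 597
```

Emit:
step_arm(turn=[[0,0,0],[0,0,0],[0,0,0],[0,0,0],[0,0,0]], xyz=[[0.3,0,0],[0.6,0,0],[1.0,0,0],[1.2,0,0],[1.2,0,0]], gripper=[0,0,0,0,0])

```text
time_s: 22.1
ee_pos: [521.0, -34.1, 39.4]
orientation: [0.0, 0.637, 0.771, -0.0]
contact_force: [0.0, -0.4, 0.5]
opening: -0.3
grasp_force: 0.0
```

```bash
python3 p.py 200 270 285 355; python3 t.py
```

```text
rack x 111.2 y -0.0 z 39.4 | push -0.37 lat -0.07 up 0.50 | t 22.10 open -0.3
mid [244.9  40.5] 387
end [320.3  40.5] 604
side lane points in a column:
(303, 220) [106.7  13.7  55.2]
(304, 222) [99.3 12.4 52.4]
(304, 224) [128.8   6.2  29.1]
(305, 226) [126.2   3.9  23.4]
(306, 228) [119.2   2.5  20.4]
(306, 230) [117.4   3.   14.7]
(307, 232) [106.4   2.5  14. ]
(308, 234) [107.1  -0.5   6.5]
(308, 236) [97.9  1.6  5.3]
(309, 238) [100.3  -1.8  -3.4]
(310, 240) [77.2  0.5  3.6]
```

The row sprang back only about 2 mm and stayed pressed on the springs, so it is caught. I retreat and check.

Emit:
step_arm(turn=[[0,0,0],[0,0,0],[0,0,0],[0,0,0],[0,0,0]], xyz=[[0.5,0,-1],[2,0,-4],[4.5,0,-7],[8,0,-10],[12,0,-12]], gripper=[0,0,0,0,0])

```text
time_s: 22.7
ee_pos: [499.3, 84.2, 162.5]
orientation: [0.001, 0.638, 0.77, 0.002]
contact_force: [1.6, 1.0, -0.3]
opening: -0.3
grasp_force: 0.0
```

Emit:
step_arm(turn=[[0,0,0],[0,0,0],[0,0,0],[0,0,0],[0,0,0]], xyz=[[3,-2,-2],[6,-5,-2],[9,-9,-2],[12,-13,-2],[12,-16,-2]], gripper=[0,0,0,0,0])

```text
time_s: 23.2
ee_pos: [316.0, 172.8, 180.0]
orientation: [-0.0, 0.635, 0.772, 0.001]
contact_force: [-0.4, -0.7, 1.3]
opening: -0.1
grasp_force: 0.0
```

```bash
python3 t.py; python3 p.py 200 270 285 355; python3 - <<'E'
from h import *
from plant import r
b=r.camera("side");a=r.camera("top")
o=np.zeros((600,800,3),np.uint8);o[:250]=cv2.resize(a["img"][190:265,300:500][:,:],(800,250),interpolation=2);o[250:,:450]=cv2.resize(b["img"][165:235,265:355],(450,350),interpolation=2)
o[250:,450:]=cv2.resize(b["img"][190:360,230:420],(350,350))
cv2.imwrite("pics/c8.png",o)
E
```

```text
side lane points in a column:
(303, 220) [136.2   7.4  38.6]
(304, 222) [132.4   5.3  33.7]
(304, 224) [127.7   6.5  29.7]
(305, 226) [128.3   3.4  22.2]
(306, 228) [118.7   2.6  20.6]
(306, 230) [112.9   4.   17.3]
(307, 232) [106.7   2.5  13.9]
(308, 234) [104.5   0.    8. ]
(308, 236) [97.8  1.6  5.4]
(309, 238) [95.4 -0.7 -0.4]
(310, 240) [77.5  0.4  3.4]
rack x -129.4 y -166.7 z 179.3 | push -1.08 lat -6.32 up -0.56 | t 23.25 open -0.1
mid [245.2  40.5] 562
end [320.5  40.4] 596
```

View pics/c8.png

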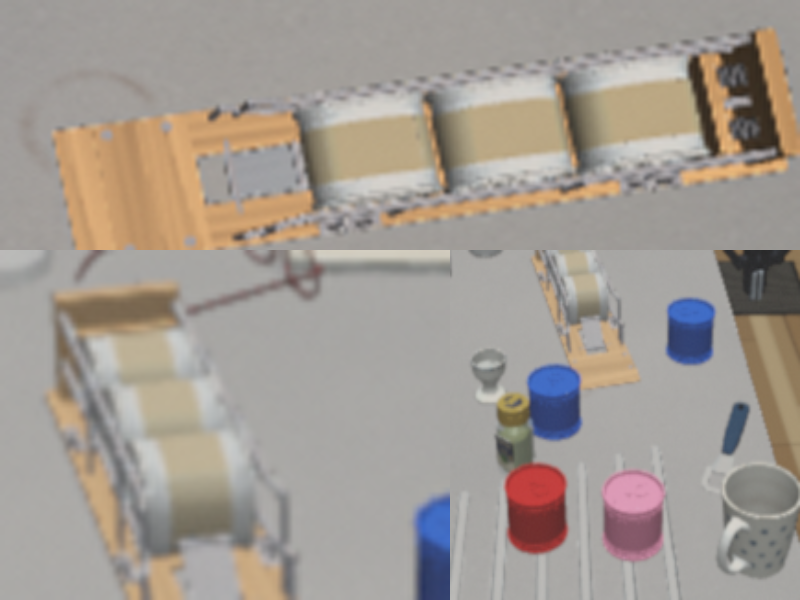

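The three tins lie close together in the lane, with the tongue up behind the last one (top crop 255,175). The bystanders are where they were and the arm is clear. I let it settle and hand in.

Emit:
step_arm(turn=[[0,0,0],[0,0,0],[0,0,0]], xyz=[[0,0,0],[0,0,0],[0,0,0]], gripper=[0,0,0])

```text
time_s: 23.7
ee_pos: [319.4, 171.0, 179.3]
orientation: [-0.0, 0.637, 0.771, -0.0]
contact_force: [0.7, 0.0, -0.1]
opening: 0.2
grasp_force: 0.0
```

```bash
python3 -c "
from plant import r
print(r.finish_job())"
```

```text
the job is handed in; nothing more can be done
None
```

The loose tin is in the rack: it was rolled in and eased back at up to about 13 N, the camera shows the tongue up behind it holding the row, and the job was handed in at about 24 s (no verdict was returned).

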